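# Clamp a printed dental cast in a cam-lever holder

### The job

Clamp the dental cast that lies loose in the metal holder: flip the cam lever on the sliding jaw all the way over to free the jaw, slide the jaw up until the cast sits square and snug between both jaw pads, flat on the bed, then flip the lever fully back to lock the jaw there. Do not disturb the other things on the bench.

Things in the scene. Friction and masses are not known exactly. Their poses are not given: they have to be found in the camera images.
- holder: cast holder screwed to the bench: aluminium bed 110 (x) x 250 (y) x 15 mm high, origin at the centre of its underside. The jaw slides along its y axis; its x points away from the robot (turned by up to 0.5 rad). Fixed jaw at its -y end, sliding jaw at its +y end, both with black rubber pads 90 mm wide, tops 48 mm above the bench. Guide strips 4 mm high along the bed's long edges.
- fixed_face (a point): middle of the fixed jaw's rubber face, at holder y = -100 mm, 30 mm above the bench; the face looks to +y of the holder.
- jaw_face (a point): middle of the sliding jaw's rubber face, 30 mm above the bench; the face looks to -y of the holder. Behind it (+y) the jaw's carriage is 95 mm long and 80 mm wide, its top 40 mm above the bench.
- jaw_tab (a point): upright thumb tab at the rear of the sliding jaw, for pushing or pinching: aluminium plate 36 mm (holder x) x 8 mm thick (holder y), standing 38 mm clear of the carriage top; this point is the centre of its top edge, 78 mm above the bench and 83 mm behind jaw_face. The lever is 51 mm nearer the cast.
- jaw (a joint): travel of the sliding jaw in m: 0 fully open (pads 120 mm apart), growing as it closes towards the fixed jaw; distance between the pads = 0.120 - value; stop at 0.085. Held fast by the cam while the lever is locked, free to slide (about 3 N) when it is flipped over.
- lever_hinge (a point): hinge of the cam lever on the sliding jaw, 52 mm above the bench, 32 mm behind jaw_face; the hinge axis runs along holder y, so the lever swings over the top in the holder's x-z plane.
- lever_tip (a point): centre of the black ball (20 mm diameter) at the end of the cam lever, a steel rod 11 mm thick; the ball is 75 mm from the hinge. At either end of its swing the lever leans 35 degrees from upright, the ball then 43 mm to the side of the hinge and 113 mm above the bench; upright it is 127 mm above the bench.
- lever (a joint): angle of the cam lever in rad: 0 locked, leaning to the holder's -x (the robot's side); 0.61 upright; 1.22 fully free, leaning to +x (away from the robot). It stays where it is left; the cam bites below about 0.5.
- cast: the dental cast to clamp, beige printed resin: rectangular base 65 (its x) x 50 (its y) x 18 mm high with a horseshoe of teeth up to 30 mm; origin at the centre of its underside, lying loose on the bed (15 mm above the bench) between the pads. Its 65 mm long sides go against the pads.
- spare_cast: bystander: pink cast, base 60 x 56 mm, 26 mm high, on the bench beyond the holder; origin under its centre
- driver: bystander: screwdriver 150 mm long lying on the bench beyond the holder
- jar: bystander: amber jar 48 mm in diameter, 60 mm high, past the fixed-jaw end; origin under its centre
- cup: bystander: small black rubber mixing bowl, 60 mm in diameter, 50 mm high, past the sliding-jaw end; origin under its centre

How it is judged:
On the way, in this order (a step that is already met when the one before it is completed fails the run):
1. the lever is flipped well past upright, freeing the jaw, before the jaw has been closed on the cast (value of joint lever above 0.95 rad and value of joint jaw below 0.055 m), for 0.1 s.
2. with the lever still free, the jaw is slid up until the cast is snug between the pads (value of joint lever above 0.6 rad and value of joint jaw between 0.0685 and 0.072 m and y of cast in the frame of holder between -0.078 and -0.072 m and x of cast in the frame of holder between -0.035 and 0.035 m and angle between the y axis of cast and the y axis of holder, either way round below 0.07 rad and angle between cast's own z axis and vertical below 0.08 rad), for 0.2 s.
At the end, for the whole second after the job is handed in: Lever within 0.15 rad of locked; pads 48 to 51.5 mm apart with the cast between them: square within 0.07 rad, its centre 22 to 28 mm from the fixed face and within 35 mm of the holder's centre line, flat on the bed (tilt under 0.08 rad, lifted under 4 mm) and at rest (value of joint lever below 0.15 rad and value of joint jaw between 0.0685 and 0.072 m and y of cast in the frame of holder between -0.078 and -0.072 m and x of cast in the frame of holder between -0.035 and 0.035 m and angle between the y axis of cast and the y axis of holder, either way round below 0.07 rad and angle between cast's own z axis and vertical below 0.08 rad and linear speed of cast below 0.02 m/s and z of cast in the frame of holder below 0.019 m); the robot touches nothing.
It fails at once if a bystander is moved by more than 30 mm (distance of any of spare_cast, driver, jar, cup from where it was at the start of the episode above 0.03 m).
It fails at once if the cast is tipped by more than 0.35 rad (angle between cast's own z axis and vertical above 0.35 rad).
It also fails if it takes over 58 s, if anything falls off the work surface, if the arm or the gripper's body presses on something with over 40 N, if the wrist force passes 120 N, or if a joint passes its speed limit or range.

### The arm

A 6-joint arm with a two-finger parallel gripper is mounted at the origin on the work surface. World frame = base frame: x ahead of the robot, y to its left, z up, the work surface at z = 0. Lengths are in m, angles in rad, forces in N, time in s.
With the tool pointing down it reaches from about 0.3 to 0.875 m from the base axis. Payload 6.4 kg.
Tool frame: the origin (TCP) lies midway between the tips of the shut fingers; the grasp point (between the pads) lies 19 mm behind it; z points along the fingers, y is the line along which they close (so a half turn about z gives the same grasp; the last joint's range is limited). The gripper opens to 85 mm and grips with 20 to 120 N. Pads are 22 mm wide; open, the fingers measure 114 mm over their backs; the gripper's body (76 mm by 85 mm) begins 54 mm behind the grasp point. The pads swing forward as they close: fully open they stand 13 mm farther back than shut.
Start: joints at [1.089, 0.181, 1.607, -0, 1.354, -0.206], TCP at [0.157, 0.553, 0.231] pointing down, gripper open.
Joint ranges: [-2.99, 2.99], [-0.89, 2.07], [0.3, 2.58], [-1.14, 4.28], [0, 2.63], [-3.12, 3.12]. Speed limits (rad/s): [2.57, 2.57, 3.01, 3.14, 3.14, 3.14].

### API

Orientations are given as a unit quaternion [w, x, y, z].
In Python, from bench import get_obs, camera, hand_in gives the robot as it stands.
- The arm moves only by the tool carry_out, never from a script. Its argument "plan" is a list that holds one entry, the list of rows, each a list of 7 numbers: the shift along the world's x, y, z in m, then the turn, a rotation vector about the world's x, y, z in rad, then the opening, from 0 (shut) to 1 (fully open). In form: [[[x, y, z, rx, ry, rz, hand], ...]]. A call has exactly 5 rows; each row is the pose to reach, as a shift and turn from the pose commanded when the call began; what a row does not reach only later rows make up. A row lasts 1/12 s, in which the tool goes at most 41.7 mm and 7.16 degrees, less where a joint would pass 70% of its speed; a pose out of reach is approached as far as the arm can. A call with a gripper value outside its range is refused whole. The fingers move at their own pace and stop on an object; the grip force is fixed at half the most. Time passes only in rows, so rows that repeat a pose let the fingers close, or fill a call up. It gives the time, the measured TCP pose, the force, the opening and the grip force at its end, in the units of the state.
- get_obs(): the state, without advancing time (a new reading comes with each control period).
- camera(name): name is "scene" or "top"; returns a dict with "pixels" (384x512x3 uint8, red, green, blue), "z_map" (384x512 float32, m along the optical axis (not along the pixel's ray), 0 where there is no reading), "camera_matrix" (3x3 intrinsics, pixels), "cam_to_world" (4x4, takes a point from camera to world coordinates). Camera axes: x right, y up, looking along -z (the intrinsics and any distortion apply to the point x, -y, -z); pixel columns grow to the right and rows downward; lengths in m; the calibration is good to about 2 mm. A picture is of the moment at which its call begins.
- hand_in(): hands the job in; it is judged then, once.
The state is a dict: "time_s": time; "q": joint angles; "dq": joint speeds; "joint_efforts": joint torques, N m; "eef_pos": TCP position; "eef_rot": TCP orientation; "wrist_force": force on the tool from outside, world axes, zero at the start; "torque": the same for the moment, N m; "opening": opening from 0.0 (shut) to 1.0 (fully open); "grasp_force": force on a finger pad.
Only numpy, scipy, OpenCV 4.12 (cv2) and the standard library are available. Lean on these libraries where they do the work, as an engineer would, in place of code of your own. Each camera call takes 0.05 s, during which the arm holds its last target. There are 200 camera calls.

## Working session

There is one attempt and no reset: what is moved stays moved. The work goes in short steps, Python scripts to look and compute and a tool call to move; the robot and the scene stay as the last step left them, time stands still between calls to the robot, and variables do not carry over. Pictures are saved under pics/ and viewed, at most 10 in all, crops included, and the job is handed in when it is done.

Besides the shell and the picture viewer there is one more tool, called after "Request:" by a JSON object that holds its "fn" and its "kwargs", one argument or row to a line. carry_out: Moves the arm, as the interface text tells. Its arguments: {"type":"object","properties":{"plan":{"type":"array","items":{"type":"array","items":{"type":"array","items":{"type":"number"}}}}},"required":["plan"]}

```bash
mkdir -p pics; ls
cat > h.py <<'E'
import numpy as np, cv2
from bench import get_obs, camera, hand_in
def cloud(c):
    z=c["z_map"];K=c["camera_matrix"];T=c["cam_to_world"]
    v,u=np.mgrid[:z.shape[0],:z.shape[1]]
    p=np.stack([(u-K[0,2])/K[0,0]*z,-(v-K[1,2])/K[1,1]*z,-z,np.ones_like(z)],-1)
    w=p@T.T
    w=w[...,:3]; w[z==0]=np.nan
    return w
def save(c,n): cv2.imwrite("pics/"+n,c["pixels"][...,::-1])
E
python3 - <<'E'
from h import *
o=get_obs();print({k:np.round(v,3) for k,v in o.items()})
for n in("scene","top"):
    c=camera(n);save(c,n+"0.png");np.savez(n+"0.npz",**c);print(n,c["camera_matrix"],c["cam_to_world"].round(3))
    p=cloud(c);print(np.nanmin(p,(0,1)),np.nanmax(p,(0,1)),np.isnan(p).mean())
a=cv2.imread("pics/scene0.png");b=cv2.imread("pics/top0.png")
E
```

```text
pics
{'time_s': np.float64(0.0), 'q': array([ 1.089,  0.182,  1.608, -0.   ,  1.354, -0.206]), 'dq': array([-0.001, -0.001,  0.001, -0.001, -0.   ,  0.   ]), 'joint_efforts': array([-0.0000e+00, -4.4488e+01, -3.5133e+01, -0.0000e+00,  9.0000e-03,
        0.0000e+00]), 'eef_pos': array([0.156, 0.553, 0.23 ]), 'eef_rot': array([-0.   ,  0.137,  0.991, -0.001]), 'wrist_force': array([ 0.598, -0.279, -0.025]), 'torque': array([-0.019,  0.027,  0.003]), 'grasp_force': np.float64(0.0), 'opening': np.float64(1.001)}
scene [[431.88128146   0.         261.47735499]
 [  0.         431.88128146 198.66664582]
 [  0.           0.           1.        ]] [[ 0.891 -0.277  0.36   0.907]
 [ 0.454  0.562 -0.691 -0.523]
 [-0.011  0.78   0.626  0.609]
 [ 0.     0.     0.     1.   ]]
[-2.15328193 -0.41024728 -0.76387423] [1.29011676 2.19190006 0.38658502] 0.003977457682291667
top [[407.26265283   0.         251.29188998]
 [  0.         407.26265283 194.66047243]
 [  0.           0.           1.        ]] [[-0.004  0.997 -0.074  0.566]
 [-1.    -0.006 -0.029  0.022]
 [-0.03   0.074  0.997  0.894]
 [ 0.     0.     0.     1.   ]]
[ 0.22513563 -1.00335319 -0.76743898] [1.53516649 1.14501985 0.12842098] 0.004262288411458333
```

View pics/scene0.png

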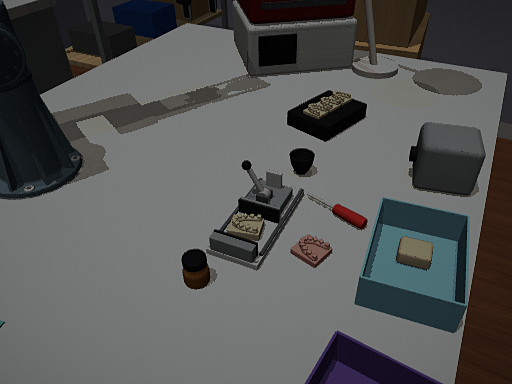

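View pics/top0.png

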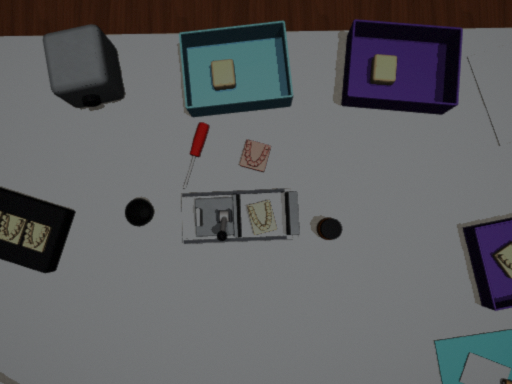

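The pictures show the holder mid-bench. In the top view it spans about (182–298, 190–242), with the ball at (222,236), the tab at (199,217) and the cast at (262,216). In the scene view the ball is at (246,165) and the cast at (245,225). The bystanders are the cup, driver, pink cast and jar around the holder.

Run:
```python
from h import *
D={n:dict(np.load(n+"0.npz")) for n in("scene","top")}
P={n:cloud(D[n]) for n in D}
m=lambda a:np.nanmean(a,0).round(4)
# holder region
for n in P:
    p=P[n];roi=(p[...,0]>.38)&(p[...,0]<.62)&(p[...,1]>-.14)&(p[...,1]<.22)
    print(n,"bench z",np.nanmedian(p[...,2][(p[...,0]>.3)&(p[...,0]<.45)&(abs(p[...,1])<.1)]))
    ball=roi&(p[...,2]>.1);print(" ball",ball.sum(),m(p[ball]),np.nanmax(p[ball][:,2]),p[ball].min(0),p[ball].max(0))
    hsv=cv2.cvtColor(D[n]["pixels"],cv2.COLOR_RGB2HSV)
    cast=roi&(hsv[...,0]>12)&(hsv[...,0]<35)&(hsv[...,1]>50)&(p[...,2]>.025)
    k,lab,st,ce=cv2.connectedComponentsWithStats(cast.astype(np.uint8));i=1+st[1:,4].argmax();cm=lab==i
    q=p[cm];print(" cast",cm.sum(),st[i],m(q),np.percentile(q[:,2],[2,50,98]))
    print(" rect xy mm",cv2.minAreaRect((q[:,:2]*1000).astype(np.float32)))
    if n=="top":
        low=q[(q[:,2]<.037)]; print(" base",cv2.minAreaRect((low[:,:2]*1000).astype(np.float32)))
    hm=roi&(p[...,2]>.009)&(p[...,2]<.06)
    k,lab,st,ce=cv2.connectedComponentsWithStats(hm.astype(np.uint8));i=1+st[1:,4].argmax();q=p[lab==i]
    print(" holder",st[i],m(q),cv2.minAreaRect((q[:,:2]*1000).astype(np.float32)))
    hi=roi&(p[...,2]>.068)&(p[...,2]<.09)
    k,lab,st,ce=cv2.connectedComponentsWithStats(hi.astype(np.uint8))
    for i in range(1,k):
        if st[i,4]>3:q=p[lab==i];print(" hi",st[i],m(q),q.min(0).round(4),q.max(0).round(4))
t=D["top"]["pixels"][180:255,170:310,::-1];s=D["scene"]["pixels"][145:275,195:315,::-1]
cv2.imwrite("pics/crop0.png",np.vstack([cv2.resize(t,(600,321),interpolation=3),cv2.resize(s,(600,279)[::1],interpolation=3)][:1]))
cv2.imwrite("pics/crop1.png",cv2.resize(s,(540,585),interpolation=2))
```

```text
scene bench z 0.0007136841770405411
 ball 107 [0.551  0.0997 0.1163] 0.12788781372540686 [0.53745587 0.09284189 0.10163   ] [0.56265405 0.10872989 0.12788781]
 cast 679 [227 213  37  25 679] [0.5879 0.0208 0.0368] [0.02630947 0.03512587 0.04711846]
 rect xy mm ((587.9205932617188, 19.77276611328125), (74.7879409790039, 81.32656860351562), 35.1633415222168)
 holder [ 206  178   91   86 3125] [0.5839 0.0385 0.0363] ((574.2186889648438, 76.12786865234375), (92.54505920410156, 254.23826599121094), 0.6898958683013916)
 hi [266 170  16   9  96] [0.584  0.1534 0.0747] [0.5662 0.1487 0.068 ] [0.6016 0.1598 0.0798]
 hi [252 178  11  12  65] [0.5724 0.1015 0.0793] [0.5617 0.0974 0.068 ] [0.582  0.1075 0.0895]
top bench z 0.00029131259032555423
 ball 104 [0.5487 0.1009 0.1198] 0.12842098116065448 [0.53771059 0.09266291 0.10026859] [0.56227978 0.10994617 0.12842098]
 cast 233 [247 202  25  29 233] [0.5848 0.0274 0.0406] [0.03132975 0.04071896 0.04719333]
 rect xy mm ((583.5286254882812, 27.55265998840332), (56.306095123291016, 47.076637268066406), 12.020930290222168)
 base ((583.5286254882812, 27.55265998840332), (56.306095123291016, 47.076637268066406), 12.020930290222168)
 holder [ 182  199  118   45 4470] [0.5763 0.07   0.0305] ((574.5310668945312, 73.48422241210938), (91.27723693847656, 250.7602081298828), 0.7163613438606262)
 hi [196 208   5  18  86] [0.5838 0.1533 0.0768] [0.5664 0.1492 0.0693] [0.6006 0.1577 0.0816]
 hi [221 217   6   8  36] [0.5742 0.1019 0.0793] [0.5681 0.0971 0.0681] [0.5823 0.1075 0.0897]
```

View pics/crop0.png

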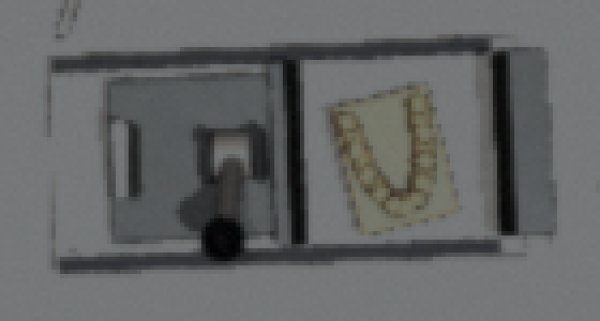

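View pics/crop1.png

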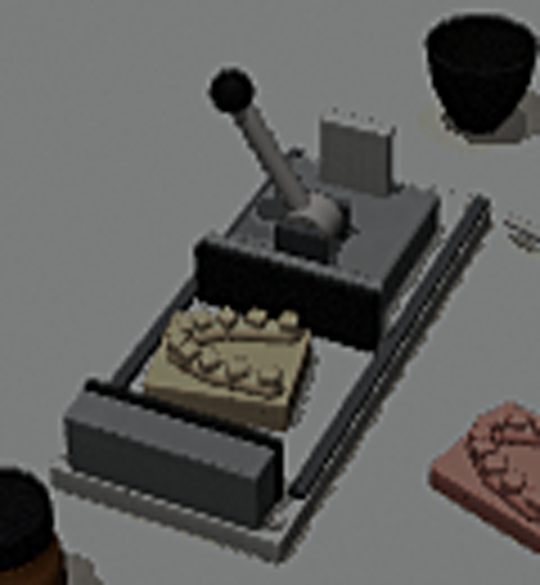

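The crops show the lever leaning to the robot's side with the ball at crop (222,240). The cast is skewed about 12–15° between the pads, with corners at about (328,107), (430,82), (462,210) and (362,235).

```bash
cat >> h.py <<'E'
def ray(c,uv,z):
    uv=np.atleast_2d(uv).astype(float);K=c["camera_matrix"];T=c["cam_to_world"]
    d=np.c_[(uv[:,0]-K[0,2])/K[0,0],-(uv[:,1]-K[1,2])/K[1,1],-np.ones(len(uv))]@T[:3,:3].T
    o=T[:3,3];return o+d*((z-o[2])/d[:,2:])
def tri(cs,uvs):
    A=np.zeros((3,3));b=np.zeros(3)
    for c,uv in zip(cs,uvs):
        o=c["cam_to_world"][:3,3];d=ray(c,uv,0.)[0]-o;d/=np.linalg.norm(d);M=np.eye(3)-np.outer(d,d);A+=M;b+=M@o
    return np.linalg.solve(A,b)
E
python3 - <<'E'
from h import *
D={n:dict(np.load(n+"0.npz")) for n in("scene","top")}
t,s=D["top"],D["scene"]
cr=lambda x,y:(170+(x+.5)/4.286-.5,180+(y+.5)/4.28-.5)
cs=lambda x,y:(195+(x+.5)/4.5-.5,145+(y+.5)/4.5-.5)
# ball centroids from dark & high mask
bc=[]
for c in(t,s):
    p=cloud(c);v=c["pixels"].max(2)
    m=((p[...,2]>.1)&(v<40)&(p[...,0]<.58)&(p[...,0]>.5)&(abs(p[...,1]-.1)<.03)).astype(np.uint8)
    k,l,st,ce=cv2.connectedComponentsWithStats(m);i=1+st[1:,4].argmax();bc.append(ce[i]);print(st[i],ce[i])
print("ball tri",tri((t,s),bc),"plane",ray(t,bc[0],.113),ray(s,bc[1],.113))
print("tab tri",tri((t,s),[cr(124.5,121) and cr(115,158),cs(357,125)]))
# strips outer edges top view, fixed jaw/sliding pads
print("strip far",ray(t,[cr(50,62),cr(490,40)],.019),"near",ray(t,[cr(60,270),cr(498,248)],.019))
print("slide pad face",ray(t,[cr(299,62),cr(307,243)],.048),"fixed",ray(t,[cr(494,52),cr(500,233)],.048))
q=ray(t,[cr(328,107),cr(430,82),cr(462,210),cr(362,235)],.033);print("cast",q,q.mean(0),np.linalg.norm(np.diff(q,axis=0),axis=1))
q2=ray(s,[cs(147,392),cs(285,429),cs(311,350)],.033);print("cast scene",q2)
E
```

```text
[217 230  10  11  87] [221.6091954  235.32183908]
[242 161   9  12  70] [246.08571429 165.27142857]
ball tri [0.54688806 0.10180385 0.11683467] plane [[0.54645853 0.10199518 0.113     ]] [[0.54440697 0.10689467 0.113     ]]
tab tri [0.5834086  0.15673036 0.0758139 ]
strip far [[ 0.63333043  0.19940535  0.019     ]
 [ 0.64299443 -0.02281071  0.019     ]] near [[ 0.52859002  0.19346927  0.019     ]
 [ 0.53885685 -0.0257327   0.019     ]]
slide pad face [[0.63031737 0.07159338 0.048     ]
 [0.54247125 0.0679032  0.048     ]] fixed [[ 0.63458021 -0.02321487  0.048     ]
 [ 0.54695857 -0.02519798  0.048     ]]
cast [[ 0.6090202   0.05816785  0.033     ]
 [ 0.62111259  0.0076956   0.033     ]
 [ 0.55794498 -0.00752576  0.033     ]
 [ 0.54587787  0.04165304  0.033     ]] [0.58348891 0.02499768 0.033     ] [0.05190062 0.06497566 0.05063762]
cast scene [[ 0.56250489 -0.00829986  0.033     ]
 [ 0.62649128 -0.00207464  0.033     ]
 [ 0.61384582  0.04736015  0.033     ]]
```

Request:
{"fn": "carry_out", "kwargs": {
  "plan": [
    [[0.023, -0.03, 0, 0, 0, 0.021, 0], [0.046, -0.06, 0, 0, 0, 0.043, 0], [0.069, -0.091, 0, 0, 0, 0.064, 0], [0.092, -0.121, 0, 0, 0, 0.085, 0], [0.115, -0.151, 0, 0, 0, 0.107, 0]]
  ]
}}

```text
time_s: 0.52
eef_pos: [0.2719, 0.4007, 0.2309]
eef_rot: [-0.0, 0.083, 0.997, -0.0]
wrist_force: [1.3, 0.8, -0.1]
opening: 0.301
grasp_force: 0.0
```

Request:
{"fn": "carry_out", "kwargs": {
  "plan": [
    [[0.023, -0.03, 0, 0, 0, 0.021, 0], [0.046, -0.06, 0, 0, 0, 0.043, 0], [0.069, -0.091, 0, 0, 0, 0.064, 0], [0.092, -0.121, 0, 0, 0, 0.085, 0], [0.115, -0.151, 0, 0, 0, 0.107, 0]]
  ]
}}

```text
time_s: 0.93
eef_pos: [0.3871, 0.2496, 0.2311]
eef_rot: [-0.0, 0.03, 1.0, 0.0]
wrist_force: [0.2, 0.5, -0.4]
opening: -0.003
grasp_force: 0.0
```

Request:
{"fn": "carry_out", "kwargs": {
  "plan": [
    [[0.023, -0.03, 0, 0, 0, 0.021, 0], [0.046, -0.06, 0, 0, 0, 0.043, 0], [0.069, -0.091, 0, 0, 0, 0.064, 0], [0.092, -0.121, 0, 0, 0, 0.085, 0], [0.115, -0.151, 0, 0, 0, 0.107, 0]]
  ]
}}

```text
time_s: 1.35
eef_pos: [0.5022, 0.0985, 0.231]
eef_rot: [-0.0, -0.023, 1.0, 0.0]
wrist_force: [0.7, 0.4, -0.0]
opening: -0.0
grasp_force: 0.0
```

Request:
{"fn": "carry_out", "kwargs": {
  "plan": [
    [[-0.005, 0.003, -0.035, 0, 0, 0, 0], [-0.007, 0.003, -0.07, 0, 0, 0, 0], [-0.007, 0.003, -0.1, 0, 0, 0, 0], [-0.007, 0.003, -0.128, 0, 0, 0, 0], [-0.007, 0.003, -0.13, 0, 0, 0, 0]]
  ]
}}

```text
time_s: 1.77
eef_pos: [0.49, 0.1032, 0.0957]
eef_rot: [-0.005, -0.022, 1.0, 0.0]
wrist_force: [-1.4, -0.2, -0.9]
opening: 0.008
grasp_force: 0.0
```

Request:
{"fn": "carry_out", "kwargs": {
  "plan": [
    [[0.012, 0.001, 0, 0, 0, 0, 0], [0.024, 0.001, 0, 0, 0, 0, 0], [0.036, 0.002, 0, 0, 0, 0, 0], [0.046, 0.002, 0, 0, 0, 0, 0], [0.055, 0.003, 0, 0, 0, 0, 0]]
  ]
}}

```text
time_s: 2.18
eef_pos: [0.5503, 0.1063, 0.1027]
eef_rot: [0.0, -0.023, 1.0, -0.0]
wrist_force: [-2.1, 0.2, 2.3]
opening: -0.002
grasp_force: 1.1
```

Run:
```python
from h import *
c=camera("scene");save(c,"s1.png")
cv2.imwrite("pics/s1c.png",cv2.resize(c["pixels"][100:275,180:330,::-1],(514,600),interpolation=2))
```

```text
(no output)
```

View pics/s1c.png

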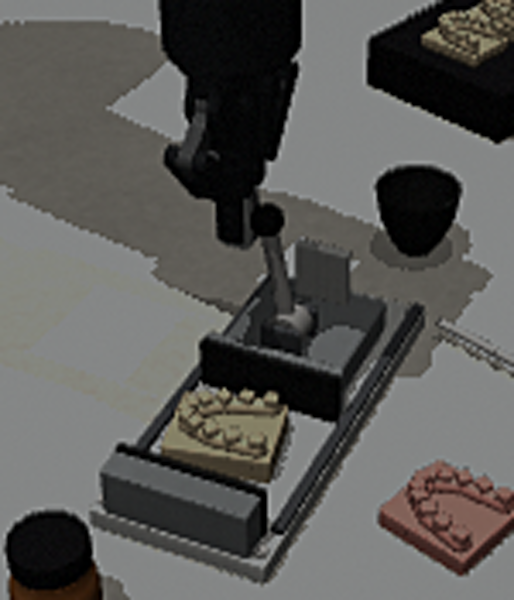

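The fingers are pushing the ball (crop 265,220) and the lever is nearly upright. I'll push it on over.

Request:
{"fn": "carry_out", "kwargs": {
  "plan": [
    [[0.01, 0, -0.001, 0, 0, 0, 0], [0.02, 0, -0.002, 0, 0, 0, 0], [0.03, 0.001, -0.003, 0, 0, 0, 0], [0.04, 0.001, -0.003, 0, 0, 0, 0], [0.048, 0.001, -0.003, 0, 0, 0, 0]]
  ]
}}

```text
time_s: 2.65
eef_pos: [0.5977, 0.1075, 0.0986]
eef_rot: [-0.0, -0.023, 1.0, 0.0]
wrist_force: [-1.6, -0.8, 0.1]
opening: 0.004
grasp_force: 0.8
```

Request:
{"fn": "carry_out", "kwargs": {
  "plan": [
    [[0.003, 0, 0, 0, 0, 0, 0], [0.006, 0, 0, 0, 0, 0, 0], [0.009, 0, 0, 0, 0, 0, 0], [0.01, 0, 0, 0, 0, 0, 0], [0.01, 0, 0, 0, 0, 0, 0]]
  ]
}}

```text
time_s: 3.07
eef_pos: [0.6033, 0.1075, 0.0977]
eef_rot: [-0.005, -0.023, 1.0, -0.0]
wrist_force: [-15.8, -0.7, 8.5]
opening: -0.003
grasp_force: 9.2
```

Request:
{"fn": "carry_out", "kwargs": {
  "plan": [
    [[-0.025, 0, 0.01, 0, 0, 0, 0], [-0.028, 0.01, 0.04, 0, 0, 0, 0], [-0.03, 0.04, 0.05, 0, 0, 0, 0], [-0.03, 0.075, 0.04, 0, 0, 0, 0], [-0.03, 0.09, 0.01, 0, 0, 0, 0]]
  ]
}}

```text
time_s: 3.48
eef_pos: [0.5825, 0.2012, 0.1152]
eef_rot: [0.007, -0.023, 1.0, 0.002]
wrist_force: [1.8, -0.2, 0.3]
opening: 0.004
grasp_force: 0.0
```

Request:
{"fn": "carry_out", "kwargs": {
  "plan": [
    [[0, 0, -0.02, 0, 0, 0, 0], [0, 0, -0.04, 0, 0, 0, 0], [0, 0, -0.05, 0, 0, 0, 0], [0, 0, -0.052, 0, 0, 0, 0], [0, 0, -0.052, 0, 0, 0, 0]]
  ]
}}

```text
time_s: 3.9
eef_pos: [0.5775, 0.1971, 0.0562]
eef_rot: [-0.0, -0.022, 1.0, -0.0]
wrist_force: [-0.2, 0.5, 0.4]
opening: 0.002
grasp_force: 0.0
```

Run:
```python
from h import *
c=camera("scene")
cv2.imwrite("pics/s2c.png",cv2.resize(c["pixels"][100:275,180:330,::-1],(514,600),interpolation=2))
o=get_obs();print(o["eef_pos"],o["wrist_force"])
```

```text
[0.57829496 0.1971079  0.05716565] [ 0.68544223 -0.15893195 -0.26426359]
```

View pics/s2c.png

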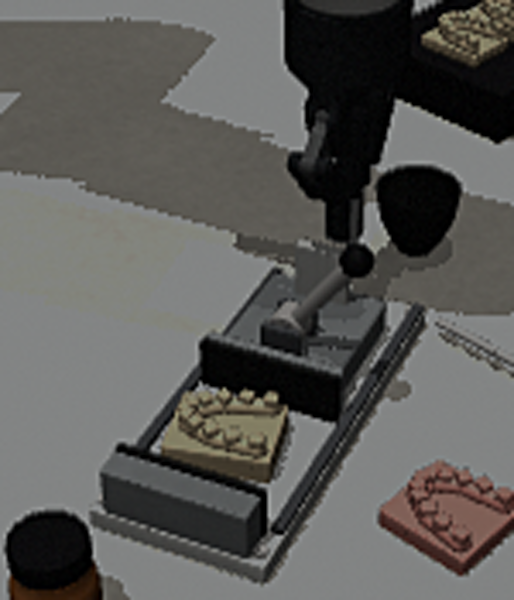

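The lever is now fully over on the far side, with the ball at crop (357,260), and the fingers stand behind the tab. Now I'll slide the jaw.

Request:
{"fn": "carry_out", "kwargs": {
  "plan": [
    [[0.002, -0.01, 0, 0, 0, 0, 0], [0.003, -0.018, 0, 0, 0, 0, 0], [0.004, -0.023, 0, 0, 0, 0, 0], [0.004, -0.028, 0, 0, 0, 0, 0], [0.004, -0.033, 0, 0, 0, 0, 0]]
  ]
}}

```text
time_s: 4.37
eef_pos: [0.5829, 0.164, 0.0574]
eef_rot: [0.002, -0.022, 1.0, 0.001]
wrist_force: [1.3, 4.1, 1.4]
opening: 0.001
grasp_force: 1.8
```

Request:
{"fn": "carry_out", "kwargs": {
  "plan": [
    [[0, -0.004, 0, 0, 0, 0, 0], [0, -0.008, 0, 0, 0, 0, 0], [0, -0.012, 0, 0, 0, 0, 0], [0.001, -0.016, 0, 0, 0, 0, 0], [0.001, -0.02, 0, 0, 0, 0, 0]]
  ]
}}

```text
time_s: 4.78
eef_pos: [0.5823, 0.1441, 0.0562]
eef_rot: [-0.0, -0.023, 1.0, 0.0]
wrist_force: [1.2, 3.8, 2.3]
opening: -0.002
grasp_force: 1.9
```

```bash
cat >> h.py <<'E'
def castpose(name="top"):
    # cast mask in colour; holder frame estimate theta=.045, fixed face middle about (.590,-.0242)
    c=camera(name);p=cloud(c);h=cv2.cvtColor(c["pixels"],cv2.COLOR_RGB2HSV)
    m=(h[...,0]>12)&(h[...,0]<35)&(h[...,1]>50)&(p[...,2]>.02)&(p[...,2]<.06)&(p[...,0]>.5)&(p[...,0]<.66)&(p[...,1]>-.05)&(p[...,1]<.1)
    v,u=np.nonzero(m);w=ray(c,np.c_[u,v],.036)
    r=cv2.minAreaRect((w[:,:2]*1000).astype(np.float32));o=get_obs()
    print(name,m.sum(),"cast rect",np.round(r[0],1),np.round(r[1],1),round(r[2],1),"tcp",o["eef_pos"].round(4),"F",o["wrist_force"].round(1));return c
E
python3 -c "
from h import *
c=castpose()
cv2.imwrite('pics/t3.png',cv2.resize(c['pixels'][160:260,150:320,::-1],(680,400),interpolation=2))"
```

```text
top 245 cast rect [578.4  20.6] [50.6 54.6] 89.7 tcp [0.5824 0.1433 0.0562] F [1.5 1.9 2.7]
```

View pics/t3.png

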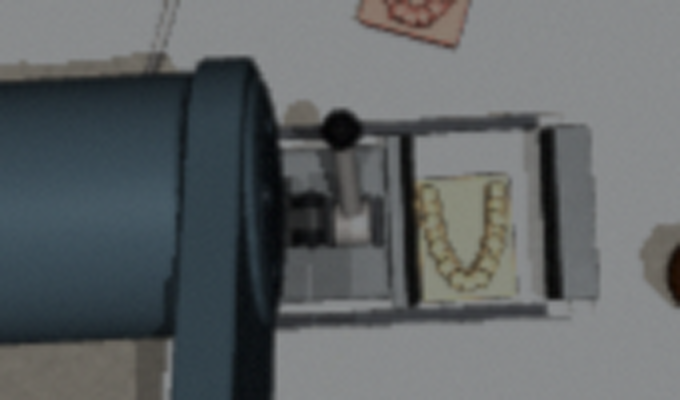

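The cast has squared up against the sliding pad (crop 415–517), with about 12 mm left to the fixed face (crop 541). I'll continue slowly.

Request:
{"fn": "carry_out", "kwargs": {
  "plan": [
    [[0, -0.002, 0, 0, 0, 0, 0], [0, -0.004, 0, 0, 0, 0, 0], [0, -0.006, 0, 0, 0, 0, 0], [0, -0.008, 0, 0, 0, 0, 0], [0, -0.01, 0, 0, 0, 0, 0]]
  ]
}}

```text
time_s: 5.25
eef_pos: [0.5827, 0.1342, 0.0562]
eef_rot: [0.0, -0.023, 1.0, 0.0]
wrist_force: [3.1, 3.3, -0.2]
opening: 0.0
grasp_force: 1.8
```

Request:
{"fn": "carry_out", "kwargs": {
  "plan": [
    [[0, -0.001, 0, 0, 0, 0, 0], [0, -0.002, 0, 0, 0, 0, 0], [0, -0.003, 0, 0, 0, 0, 0], [0, -0.004, 0, 0, 0, 0, 0], [0, -0.004, 0, 0, 0, 0, 0]]
  ]
}}

```text
time_s: 5.67
eef_pos: [0.5825, 0.13, 0.0562]
eef_rot: [-0.0, -0.023, 1.0, -0.0]
wrist_force: [2.1, 2.8, 0.6]
opening: 0.004
grasp_force: 1.2
```

Request:
{"fn": "carry_out", "kwargs": {
  "plan": [
    [[0, -0.001, 0, 0, 0, 0, 0], [0, -0.002, 0, 0, 0, 0, 0], [0, -0.003, 0, 0, 0, 0, 0], [0, -0.003, 0, 0, 0, 0, 0], [0, -0.003, 0, 0, 0, 0, 0]]
  ]
}}

```text
time_s: 6.08
eef_pos: [0.5824, 0.1271, 0.0563]
eef_rot: [-0.0, -0.023, 1.0, -0.0]
wrist_force: [1.5, 1.6, -0.1]
opening: 0.0
grasp_force: 1.1
```

```bash
python3 -c "
from h import *
c=castpose();castpose('scene')
cv2.imwrite('pics/t4.png',cv2.resize(c['pixels'][180:250,210:315,::-1],(630,420),interpolation=2))"
```

```text
top 296 cast rect [578.7  -0. ] [62.4 56.1] 3.2 tcp [0.5824 0.1271 0.0563] F [1.5 2.6 0.1]
scene 520 cast rect [592.7   4.8] [ 75.8 101.2] 85.9 tcp [0.5824 0.1271 0.0562] F [1.  2.2 0.1]
```

View pics/t4.png

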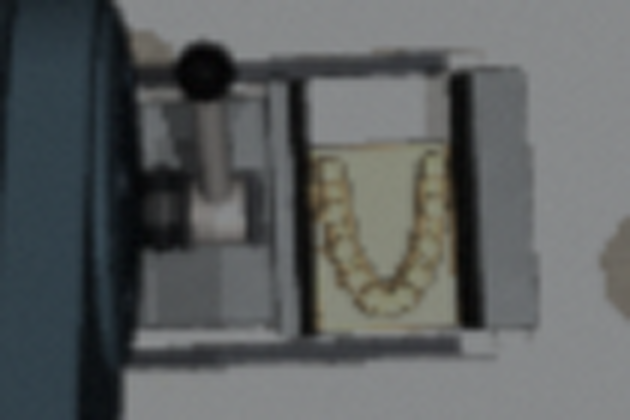

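The cast (crop 308–455) now nearly touches the fixed pad (from 452) and stands square. I'll push on until the force rises.

Request:
{"fn": "carry_out", "kwargs": {
  "plan": [
    [[0, -0.0005, 0, 0, 0, 0, 0], [0, -0.001, 0, 0, 0, 0, 0], [0, -0.0015, 0, 0, 0, 0, 0], [0, -0.002, 0, 0, 0, 0, 0], [0, -0.002, 0, 0, 0, 0, 0]]
  ]
}}

```text
time_s: 6.6
eef_pos: [0.5824, 0.1262, 0.0563]
eef_rot: [-0.0, -0.023, 1.0, 0.001]
wrist_force: [1.7, 7.6, -0.2]
opening: 0.003
grasp_force: 3.5
```

Contact: the force is rising. One more small push.

Request:
{"fn": "carry_out", "kwargs": {
  "plan": [
    [[0, -0.001, 0, 0, 0, 0, 0], [0, -0.002, 0, 0, 0, 0, 0], [0, -0.002, 0, 0, 0, 0, 0], [0, -0.002, 0, 0, 0, 0, 0], [0, -0.002, 0, 0, 0, 0, 0]]
  ]
}}

```text
time_s: 7.02
eef_pos: [0.5824, 0.1261, 0.0563]
eef_rot: [0.0, -0.023, 1.0, 0.002]
wrist_force: [2.4, 14.0, -1.0]
opening: 0.002
grasp_force: 7.0
```

```bash
python3 -c "
from h import *
castpose()"
```

```text
top 323 cast rect [ 5.794e+02 -4.000e-01] [54.5 60.8] 89.7 tcp [0.5824 0.1261 0.0563] F [ 2.1 13.9 -1.6]
```

Snug: 14 N with no further travel. I'll retract and go to the far side of the ball.

Request:
{"fn": "carry_out", "kwargs": {
  "plan": [
    [[0, 0.025, 0, 0, 0, 0, 0], [0, 0.025, 0.035, 0, 0, 0, 0], [0, 0.02, 0.075, 0, 0, 0, 0], [0.02, 0, 0.105, 0, 0, 0, 0], [0.05, -0.02, 0.105, 0, 0, 0, 0]]
  ]
}}

```text
time_s: 7.48
eef_pos: [0.635, 0.1037, 0.1692]
eef_rot: [0.005, -0.024, 1.0, -0.001]
wrist_force: [2.2, 0.5, 1.6]
opening: 0.001
grasp_force: 0.0
```

Request:
{"fn": "carry_out", "kwargs": {
  "plan": [
    [[0.03, -0.02, 0, 0, 0, 0, 0], [0.048, -0.043, 0, 0, 0, 0, 0], [0.048, -0.043, -0.03, 0, 0, 0, 0], [0.048, -0.043, -0.055, 0, 0, 0, 0], [0.048, -0.043, -0.06, 0, 0, 0, 0]]
  ]
}}

```text
time_s: 7.9
eef_pos: [0.6769, 0.0591, 0.0956]
eef_rot: [-0.005, -0.022, 1.0, 0.0]
wrist_force: [-0.8, 0.6, -0.3]
opening: -0.001
grasp_force: 0.0
```

```bash
python3 -c "
from h import *
c=castpose('scene')
cv2.imwrite('pics/s5.png',cv2.resize(c['pixels'][100:275,180:330,::-1],(514,600),interpolation=2))"
```

```text
scene 513 cast rect [590.4  13.4] [87.8 56.2] 6.2 tcp [0.677  0.0596 0.0964] F [-0.3  0.1 -0.9]
```

View pics/s5.png

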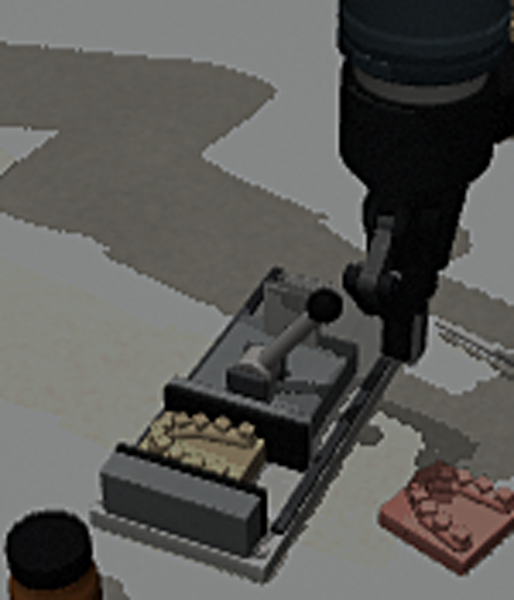

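The jaw is snug on the cast. The fingers stand on the far side of the ball (crop 325,305). I'll push the lever back.

Request:
{"fn": "carry_out", "kwargs": {
  "plan": [
    [[-0.012, 0, 0, 0, 0, 0, 0], [-0.024, -0.001, 0, 0, 0, 0, 0], [-0.036, -0.002, 0, 0, 0, 0, 0], [-0.046, -0.002, 0, 0, 0, 0, 0], [-0.055, -0.003, 0, 0, 0, 0, 0]]
  ]
}}

```text
time_s: 8.37
eef_pos: [0.6269, 0.0574, 0.1043]
eef_rot: [0.002, -0.023, 1.0, -0.0]
wrist_force: [1.4, 0.2, 1.0]
opening: 0.001
grasp_force: 1.1
```

Request:
{"fn": "carry_out", "kwargs": {
  "plan": [
    [[-0.009, 0, 0, 0, 0, 0, 0], [-0.018, -0.001, 0, 0, 0, 0, 0], [-0.027, -0.001, 0, 0, 0, 0, 0], [-0.036, -0.001, 0, 0, 0, 0, 0], [-0.045, -0.002, 0, 0, 0, 0, 0]]
  ]
}}

```text
time_s: 8.78
eef_pos: [0.5802, 0.0553, 0.1014]
eef_rot: [0.001, -0.023, 1.0, -0.0]
wrist_force: [4.9, 0.2, -0.7]
opening: 0.001
grasp_force: 1.9
```

Request:
{"fn": "carry_out", "kwargs": {
  "plan": [
    [[-0.003, 0, 0, 0, 0, 0, 0], [-0.006, 0, 0, 0, 0, 0, 0], [-0.009, 0, 0, 0, 0, 0, 0], [-0.01, 0, 0, 0, 0, 0, 0], [-0.01, 0, 0, 0, 0, 0, 0]]
  ]
}}

```text
time_s: 9.2
eef_pos: [0.5705, 0.0552, 0.1013]
eef_rot: [-0.0, -0.023, 1.0, -0.0]
wrist_force: [1.9, -0.5, -0.4]
opening: 0.001
grasp_force: 1.2
```

Not at the stop yet, so I'll push a bit more.

Request:
{"fn": "carry_out", "kwargs": {
  "plan": [
    [[-0.002, 0, 0, 0, 0, 0, 0], [-0.004, 0, 0, 0, 0, 0, 0], [-0.006, 0, 0, 0, 0, 0, 0], [-0.007, 0, 0, 0, 0, 0, 0], [-0.007, 0, 0, 0, 0, 0, 0]]
  ]
}}

```text
time_s: 9.62
eef_pos: [0.5657, 0.0551, 0.1025]
eef_rot: [0.003, -0.022, 1.0, -0.0]
wrist_force: [7.7, 0.4, 0.6]
opening: 0.002
grasp_force: 3.6
```

Request:
{"fn": "carry_out", "kwargs": {
  "plan": [
    [[-0.002, 0, 0, 0, 0, 0, 0], [-0.004, 0, 0, 0, 0, 0, 0], [-0.004, 0, 0, 0, 0, 0, 0], [-0.004, 0, 0, 0, 0, 0, 0], [-0.004, 0, 0, 0, 0, 0, 0]]
  ]
}}

```text
time_s: 10.03
eef_pos: [0.5642, 0.0548, 0.1037]
eef_rot: [0.005, -0.022, 1.0, -0.0]
wrist_force: [14.0, -0.6, 0.1]
opening: 0.003
grasp_force: 6.0
```

At the stop. I'll back off, lift clear and move aside for a check.

Request:
{"fn": "carry_out", "kwargs": {
  "plan": [
    [[0.02, 0, 0, 0, 0, 0, 0], [0.04, 0, 0.01, 0, 0, 0, 0], [0.05, 0, 0.045, 0, 0, 0, 0], [0.05, 0, 0.085, 0, 0, 0, 0], [0.05, 0.03, 0.11, 0, 0, 0, 0]]
  ]
}}

```text
time_s: 10.45
eef_pos: [0.6103, 0.0816, 0.2138]
eef_rot: [-0.0, -0.02, 1.0, -0.001]
wrist_force: [1.2, 0.5, 0.3]
opening: 0.0
grasp_force: 0.0
```

Request:
{"fn": "carry_out", "kwargs": {
  "plan": [
    [[0, 0.04, 0.01, 0, 0, 0, 0], [-0.01, 0.08, 0.01, 0, 0, 0, 0], [-0.02, 0.115, 0.01, 0, 0, 0, 0], [-0.04, 0.15, 0.01, 0, 0, 0, 0], [-0.06, 0.18, 0.01, 0, 0, 0, 0]]
  ]
}}

```text
time_s: 10.87
eef_pos: [0.5473, 0.2671, 0.2203]
eef_rot: [-0.002, -0.023, 1.0, -0.0]
wrist_force: [-0.4, 0.5, -0.8]
opening: 0.002
grasp_force: 0.0
```

Run:
```python
from h import *
t=castpose();s=castpose('scene')
bc=[]
for c in(t,s):
    p=cloud(c);m=((p[...,2]>.1)&(p[...,2]<.135)&(c["pixels"].max(2)<40)&(abs(p[...,0]-.587)<.07)&(abs(p[...,1]-.06)<.03)).astype(np.uint8)
    k,l,st,ce=cv2.connectedComponentsWithStats(m);i=1+st[1:,4].argmax();bc.append(ce[i]);print(st[i],p[l==i].mean(0),p[l==i].max(0))
print("ball",tri((t,s),bc),ray(t,bc[0],.113),ray(s,bc[1],.113))
p=cloud(t);q=p[(p[...,2]>.068)&(p[...,2]<.09)&(abs(p[...,0]-.587)<.05)&(abs(p[...,1]-.108)<.02)];print("tab",q.mean(0))
a=cv2.resize(t['pixels'][180:255,170:310,::-1],(560,300),interpolation=2);b=cv2.resize(s['pixels'][170:270,195:315,::-1],(360,300),interpolation=2)
b=np.pad(b,((0,0),(0,200),(0,0)));cv2.imwrite('pics/f.png',np.vstack([a,b]))
```

```text
top 326 cast rect [ 5.794e+02 -4.000e-01] [54.5 60.8] 89.7 tcp [0.5431 0.2723 0.2202] F [-2.   4.3 -1.3]
scene 538 cast rect [593.3   8.2] [ 70.  109.8] 78.9 tcp [0.545  0.2696 0.2202] F [ 0.1 -0.8 -0.4]
[242 231  10  11  77] [0.54450421 0.05481668 0.12042812] [0.55439813 0.06264677 0.12594898]
[229 174  10  12  76] [0.54741463 0.05211996 0.11734772] [0.55452132 0.06289326 0.12431862]
ball [0.54477245 0.05535301 0.11435697] [[0.54429043 0.055134   0.113     ]] [[0.54422371 0.05721807 0.113     ]]
tab [0.58481752 0.10713128 0.07734427]
```

View pics/f.png

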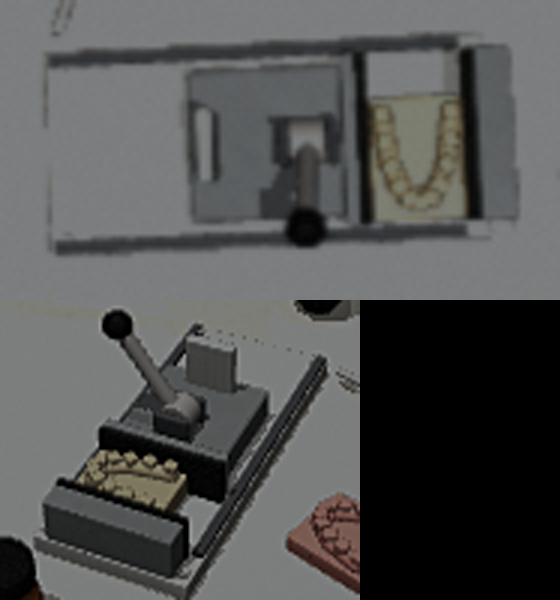

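The picture shows the cast square between both pads (crop 368–468). The lever leans to the robot's side, with the ball at (305,227). Its measured offset from the hinge is 43 mm and its height 114 mm, so it is locked. Handing in.

```bash
python3 -c "
from bench import hand_in
print(hand_in())"
```

```text
the job is handed in; nothing more can be done
None
```

The job is handed in, with no verdict returned: the last images show the cast square and snug between both pads, the lever back at locked, and the arm clear; I saw no bystander disturbed but did not re-measure them.

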